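# Clamp a sieve stack with a ring wrench between columns

## Robot

A 7-joint arm with a two-finger parallel gripper is mounted at the origin on the work surface. World frame = base frame: x ahead of the robot, y to its left, z up, the work surface at z = 0. Lengths are in m, angles in rad, forces in N, time in s.
With the tool pointing down it reaches from about 0.4 to 0.85 m from the base axis. Payload 6.9 kg.
Tool frame: the origin (TCP) lies midway between the tips of the shut fingers; the grasp point (between the pads) lies behind it (ctrl.pinch_z is the z of the grasp point in the tool frame, in m); z points along the fingers, y is the line along which they close (so a half turn about z gives the same grasp; the last joint's range is limited). The gripper opens to 85 mm and grips with 20 to 120 N. Pads are 22 mm wide; open, the fingers measure 114 mm over their backs; the gripper's body (76 mm by 85 mm) begins 54 mm behind the grasp point. The pads swing forward as they close: fully open they stand 13 mm farther back than shut.
Start: joints at [-1.097, 0.507, -0.238, 1.5, 0.126, 1.149, -0.155], TCP at [0.225, 0.583, 0.231] pointing down, gripper open.
Joint ranges: [-3.08, 3.08], [-0.24, 2.05], [-1.43, 1.35], [0, 2.5], [-1.52, 4.66], [0.17, 1.96], [-2.89, 2.89]. Speed limits (rad/s): [2.39, 2.39, 3.14, 3.14, 3.14, 3.14, 3.14].

## Interface

Orientations are given as a unit quaternion [w, x, y, z].
In Python, from station import ctrl, get_state, vision, ticket, models gives the robot as it stands. Calls block until the motion is done:
- ctrl.movep(position, orientation): joint-space move of the TCP to a pose.
- ctrl.movel(position, frame=None, max_speed=0.15): straight line of the TCP; frame=None keeps the orientation; max_speed is the mean speed in m/s.
- ctrl.set_joints(angles): joint-space move.
- ctrl.ungrasp() and ctrl.close_gripper(force=None): open the fingers fully, or close them until they stop; force is the grip in N (None keeps the last).
- ctrl.pause(seconds).
- ctrl.ik(position, orientation): joint angles nearest the present ones, or None.
- get_state(): the state.
- vision.grab_frame(name): name is "scene" or "top" or "wrist"; returns (picture, depth): 400x640x3 uint8, blue, green, red; 400x640 float32, m along the optical axis (not along the pixel's ray), 0 where there is no reading.
- vision.camera_info(name): a dict with "mtx" (3x3 intrinsics, pixels), "dist_coeffs" ([k1, k2, p1, p2, k3] as OpenCV has them; the pictures are not rectified), "R" (3x3) and "t" (3): a world point X has camera coordinates R X + t; the wrist camera has in their place "hand_eye" (4x4, takes a point from camera to tool coordinates, whose origin is the TCP and whose axes are the flange's). Camera axes: x right, y down, z forward; pixel columns grow to the right and rows downward; lengths in m; the calibration is good to about 2 mm. A picture is of the moment at which its call begins: read the wrist's pose just before it. camera_info takes no time and is no camera call.
A pose or a line that the arm cannot do raises ctrl.Unreachable and nothing moves.
- ticket.close_job(): hands the job in; it is judged then, once.
Trained networks look in the newest picture that a camera, given by its name, has taken for a name from the list of things; names that differ only in an ending like _2 or _b are one class to them, and where a whole thing is asked for, a point or a joint stands for the part that bears it (a point fixed in the world has none). Each returns a list of dicts, best first, with "p" (0 to 1); they miss things now and then, are a little off and sometimes report something else, mostly with a low value. They report only what shows in the picture. A call takes as long as a camera call. They do not tell look-alikes from the thing itself.
- models.recognise(camera, target): "point" ([column, row] in pixels, amid what is visible of it).
- models.masks_of(camera, target): "mask" (400x640 bool, what is visible of it) and "point" ([column, row] in pixels, amid what is visible of it).
The state is a dict: "time": time; "qpos": joint angles; "qd": joint speeds; "tau": joint torques, N m; "tcp_pos": TCP position; "eef_rot": TCP orientation; "contact_force": force on the tool from outside, world axes, zero at the start; "wrist_torque": the same for the moment, N m; "width": finger opening in m; "gripper_force": force on a finger pad.
Only numpy, scipy, OpenCV 4.12 (cv2) and the standard library are available. Lean on these libraries where they do the work, as an engineer would, in place of code of your own. Each camera call takes 0.05 s, during which the arm holds its last target. There are 200 camera calls.

## Task

Take the ring wrench by its orange grip from its wooden rest and tighten the clamp's nut clockwise until the foot holds the sieve stack firmly, which is felt as the nut's turning effort rising to about twice what it was; stop there, before the lid is crushed. The columns leave room only for short strokes, so lift the wrench off and reseat it for each stroke, touch the columns and plate only gently and turn the nut with the wrench alone. Then lay the wrench back on its rest as it was, leaving the other things alone.

Things in the scene. Friction and masses are not known exactly. Their poses are not given: they have to be found in the camera images.
- nut_mid (a point): Brass hexagon nut on top of the blue sieve clamp: 36 mm across flats, 41.6 mm across corners, 21 mm tall, the top 5 mm chamfered as lead-in. Point on its upright turning axis, 8 mm above its underside. x points at the corner with a red mark, z up; turns with the nut. Clockwise from above tightens. It stays where it is left.
- nut_corner (a point): The nut's red-marked corner, 20.8 mm from its axis. From the start the nut turns 1.65 to 2.3 rad until the foot touches the lid, then about 0.25 rad more until it bears firmly. Where it touches differs each time and must be felt. The effort is the whole moment about the nut's axis: the push times its distance plus any twist by the hand.
- head: Flat steel washer, 52 mm wide, 2 mm thick, fixed on the plate under the nut; origin on the nut's axis at its underside. It bears nut and foot. Effort while turning slowly: 0.45 N m (about 4 N at the wrench's grip) while the foot is free, plus 0.005 N m per newton on the lid. Firm: 0.75 to 0.85 N m (about 7 N at the grip, 60 to 80 N on the lid). A nut at rest shows less.
- foot: Round black foot, 44 mm wide, on the threaded spindle under the top plate; it goes straight down about 5 mm per radian of the nut and does not turn. Origin on its underside.
- sieves: Loose stack of two brass sieves, steel pan and lid, 102 mm wide, about 90 mm tall, 1.5 kg, in the clamp under the foot. Origin mid-underside, z up. The sprung foot gives about 1 mm for a firm hold. The lid is crushed above 130 N (1.1 N m at the nut, about 9.5 N at the wrench's grip).
- plate_top (a point): Centre of the upper face of the clamp's blue top plate, 152 mm above the table; 92 mm along its x, 132 mm along its y, 12 mm thick. Axes of the clamp, z up; its -x side faces the robot. Four steel columns, 12 mm thick, pass through it at x = +-35, y = +-55 mm and stand 40 mm above it.
- frame: The blue clamp, fixed to the table: base 150 x 170 x 15 mm, columns and top plate. Origin on the table under the nut's axis, axes as plate_top. The columns block the seated wrench: with its handle out over the clamp's -x edge it can swing about 0.78 rad either side of the clamp's -x direction.
- wrench_ring (a point): Middle of the ring of a steel ring wrench, half-way up. Ring 16 mm thick, 63 mm wide over its corners; hexagonal through hole, 38.5 mm across flats. x points along the wrench from handle to ring, z up. The hole has a corner on x: it fits the nut when its x and the nut's differ by a multiple of 60 degrees (about 7 degrees of play either way).
- wrench: The wrench as a whole, about 0.3 kg; origin below the middle of the ring at its underside, axes as wrench_ring. Fully seated, the ring rests on the washer and wrench_ring is level with nut_mid (within 2 mm); raised by 25 mm or more it is clear of the nut.
- wrench_grip (a point): Middle of the orange upright grip block on the wrench's handle: 46 mm long along the wrench, 18 mm wide, 48 mm tall; 115 mm from the ring's middle along the wrench's -x and 32 mm above it. Held across its 46 mm length (fingers in line with the handle) it does not tip in the hand. Handle below it: a bar 14 mm wide, 16 mm tall, ending 162 mm from the ring's middle; its top is 24 mm below this point.
- rest: Wooden rest, fixed: a board 210 x 75 x 10 mm with two blocks whose tops are 40 mm above the table. The larger (60 x 70 mm) carries the ring, the smaller (22 x 60 mm, 151 mm from it along -x) the handle's end. Origin on the table under the ring's place, x from the small block to the large.
- rest_ring (a point): Where the middle of the wrench's ring lies when the wrench is on its rest, 48 mm above the table; x along the board, as the wrench's x.
- round_flask: Glass round flask with a neck, 94 mm wide, 138 mm tall, loose bystander, origin in the middle of its underside.
- jar: Glass jar with a black cap, 64 mm wide, 95 mm tall, loose bystander, origin in the middle of its underside.
- mortar: White ceramic bowl, 90 mm wide, 60 mm tall, loose bystander, origin in the middle of its underside.
- stopcock_a: White stopcock with blue ends and a blue cross grip, lying, 80 mm long, 50 mm across its grip, 20 mm tall, loose bystander, origin in the middle of its underside.
- stopcock_b: Another such stopcock, loose bystander, origin in the middle of its underside.
- flask_ring: Cork ring, 90 mm wide, 22 mm tall, loose bystander, origin in the middle of its underside.
- loose_sieve: Single brass sieve, 100 mm wide, 30 mm tall, loose bystander, origin in the middle of its underside.
Mind the look-alikes: they are no part of the job. Leave any turquoise look-alike of the wrench alone.

How it is judged:
By the outcome, as a careful person would: the job done as asked, in the order asked, and still so for the second after the job is handed in, with the robot touching nothing.
It also fails if it takes over 72 s, if anything falls off the work surface, if the arm or the gripper's body presses on something with over 40 N, if the wrist force passes 120 N, or if a joint passes its speed limit or range.

## Working session

There is one attempt and no reset: what is moved stays moved. The work goes in short steps, each a Python script; the robot and the scene stay as the last script left them, time stands still between calls to the robot, and variables do not carry over. Pictures are saved under pics/ and viewed, at most 10 in all, crops included, and the job is handed in when it is done.

```bash
ls; mkdir -p pics; cat > h.py <<'E'
import numpy as np, cv2
from station import ctrl, get_state, vision, ticket, models
def px2ray(cam,uv):
    i=vision.camera_info(cam); K=np.array(i["mtx"]);D=np.array(i["dist_coeffs"])
    n=cv2.undistortPoints(np.array(uv,float).reshape(-1,1,2),K,D).reshape(-1,2)
    return np.c_[n,np.ones(len(n))]
def world(cam,uv,d):
    i=vision.camera_info(cam);P=px2ray(cam,uv)*np.atleast_1d(d)[:,None]
    return (P-np.array(i["t"]))@np.array(i["R"])
def onplane(cam,uv,z):
    i=vision.camera_info(cam);R=np.array(i["R"]);c=-R.T@np.array(i["t"])
    v=px2ray(cam,uv)@R
    return c+v*((z-c[2])/v[:,2])[:,None]
E
python3 - <<'E'
from h import *
for c in ("top","scene"):
    p,d=vision.grab_frame(c); cv2.imwrite(f"pics/{c}0.png",p); np.save(f"{c}0.npy",d)
    for t in ("nut_mid","nut_corner","wrench_ring","wrench_grip","wrench","rest","frame","plate_top","head"):
        try:
            for r in models.recognise(c,t): print(c,t,round(r["p"],2),np.round(r["point"],1), d[int(r["point"][1]),int(r["point"][0])])
        except Exception as e: print(t,e)
s=get_state();print(s["time"],s["contact_force"],s["eef_rot"],ctrl.pinch_z)
for c in ("top","scene"):
    i=vision.camera_info(c);print(i["R"],i["t"])
E
```

```text
pics
top nut_mid 0.45 [270.3 184.9] 0.94928956
top nut_corner 0.55 [264.8 186.5] 0.95100063
top nut_corner 0.53 [266.9 184.6] 0.943802
top wrench_ring 0.72 [460.7 294.9] 1.0551594
top wrench_grip 0.62 [405.6 208.5] 1.1019247
top wrench_grip 0.61 [460.5 296.8] 1.0488796
top wrench_grip 0.35 [427.7 126.3] 1.1450588
top wrench 0.96 [459.9 296. ] 1.0488758
top wrench 0.9 [405.1 210.7] 1.1000062
top wrench 0.28 [181.4 185.1] 1.1198524
top rest 0.76 [394.4 216.6] 1.097516
top frame 0.91 [279.1 193.7] 0.96904
top frame 0.58 [398.9 218.4] 1.0975192
top plate_top 0.75 [276. 194.] 0.9680351
top plate_top 0.72 [398.7 219.6] 1.0954227
top head 0.67 [267.4 182.6] 0.94420195
scene nut_mid 0.69 [354.8 226.3] 1.2947838
scene nut_corner 0.68 [356.9 226.7] 1.2878144
scene wrench_ring 0.78 [286.1 190.1] 1.5539978
scene wrench_grip 0.95 [285.4 189.2] 1.5531733
scene wrench_grip 0.62 [284.9 146.9] 1.7900283
scene wrench 0.91 [287.6 148. ] 1.7606297
scene wrench 0.65 [281.3 188.5] 1.6248064
scene wrench 0.37 [283.3 202.2] 1.5364292
scene rest 0.68 [283.6 202.2] 1.5364292
scene rest 0.55 [249.5 254.3] 0.0
scene frame 0.6 [357.7 245.9] 1.2836689
scene plate_top 0.79 [356.5 246.9] 1.3227881
scene head 0.46 [354.8 227.1] 1.2933197
1.0 [-0.0244146  -0.42114135  0.03570656] [ 8.63527571e-08  1.82864597e-01  9.83138108e-01 -5.37088952e-06] -0.0187
[[ 0.01020279 -0.99977956 -0.01835039]
 [-0.98061994 -0.0064132  -0.19581472]
 [ 0.19565387  0.01999261 -0.9804692 ]] [-0.00581971  0.54539148  1.01006321]
[[-0.64008613  0.76828018  0.00594253]
 [ 0.54956966  0.46324697 -0.69525206]
 [-0.53690124 -0.44175537 -0.71874144]] [ 0.35579544 -0.21212497  1.79093046]
```

View pics/top0.png

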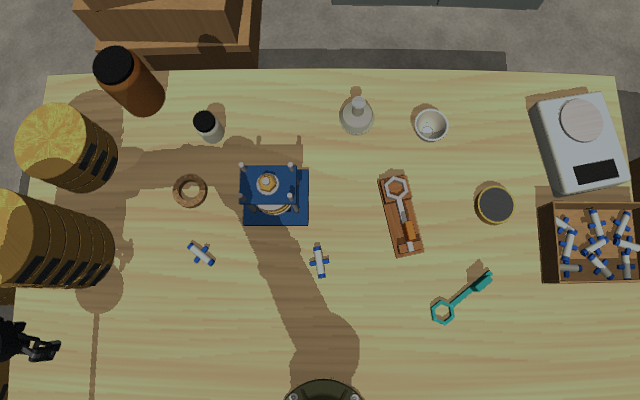

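View pics/scene0.png

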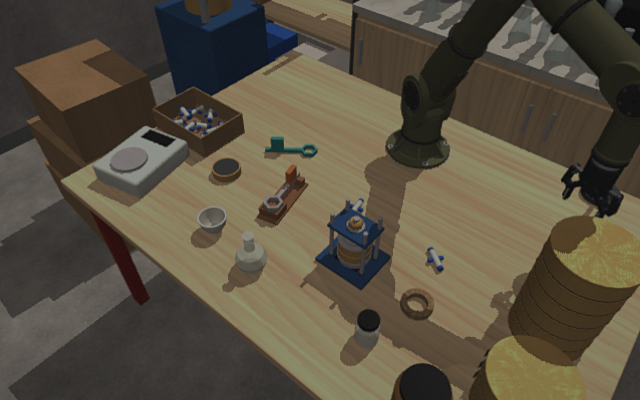

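The top view shows two wrench-like things. The one at (397,187)–(411,232) has an orange grip and lies on the wooden rest, so it fits. The one at (460,296) is turquoise and lies on the table, so it's the look-alike. The clamp nut is at (267,182). I'll confirm with one enlarged crop.

```bash
python3 - <<'E'
from h import *
p=cv2.imread("pics/top0.png");d=np.load("top0.npy")
cv2.imwrite("pics/crop1.png",cv2.resize(p[150:265,230:430],None,fx=4,fy=4,interpolation=cv2.INTER_CUBIC))
v,u=np.mgrid[150:270,225:440];uv=np.c_[u.ravel(),v.ravel()]
W=world("top",uv,d[150:270,225:440].ravel());bgr=p[150:270,225:440].reshape(-1,3).astype(int)
hsv=cv2.cvtColor(p,cv2.COLOR_BGR2HSV)[150:270,225:440].reshape(-1,3)
def rep(n,m):
    print(n,m.sum(),W[m].mean(0).round(4),W[m].min(0).round(3),W[m].max(0).round(3))
    if m.sum()>5:
        r=cv2.minAreaRect(W[m][:,:2].astype(np.float32)*1000);print("  rect",r)
x=uv[:,0]>370
rep("grip",x&(W[:,2]>.07)&(W[:,2]<.13))
rep("orangetop",x&(W[:,2]>.09)&(W[:,2]<.13))
rep("wr",x&(W[:,2]>.047)&(W[:,2]<.065))
rep("rest",x&(W[:,2]>.004)&(W[:,2]<.065))
c=uv[:,0]<330
rep("plate",c&(W[:,2]>.145)&(W[:,2]<.158))
rep("nut",c&(W[:,2]>.166)&(W[:,2]<.18)&(hsv[:,1]>90)&(hsv[:,0]<40))
rep("cols",c&(W[:,2]>.186))
m=c&(W[:,2]>.183)
print(np.c_[uv[m],W[m].round(3)])
E
```

```text
grip 207 [ 0.4755 -0.1999  0.1004] [ 0.453 -0.215  0.071] [ 0.5   -0.189  0.11 ]
  rect ((476.7559509277344, -202.28720092773438), (46.24664306640625, 19.441387176513672), 13.263768196105957)
orangetop 174 [ 0.4762 -0.2008  0.1043] [ 0.453 -0.215  0.091] [ 0.5   -0.189  0.11 ]
  rect ((476.77716064453125, -202.35707092285156), (46.17362976074219, 19.295013427734375), 12.99370002746582)
wr 485 [ 0.5478 -0.1856  0.0572] [ 0.431 -0.225  0.047] [ 0.619 -0.147  0.064]
  rect ((525.2807006835938, -193.84866333007812), (192.93528747558594, 62.22450256347656), 11.745131492614746)
rest 3323 [ 0.542  -0.1971  0.0215] [ 0.389 -0.304  0.004] [ 0.707 -0.118  0.064]
  rect ((548.2954711914062, -210.10476684570312), (183.1982879638672, 320.5562438964844), 89.21354675292969)
plate 1847 [0.5718 0.13   0.154 ] [0.527 0.064 0.145] [0.619 0.198 0.158]
  rect ((573.0858764648438, 131.4232177734375), (91.91021728515625, 133.2909393310547), 0.4355548024177551)
nut 158 [0.5711 0.129  0.175 ] [0.554 0.111 0.167] [0.592 0.149 0.18 ]
  rect ((572.4288940429688, 130.35342407226562), (35.40249252319336, 38.08292
[... 11114 characters left out ...]
00]
 [ 3.110e+02  2.480e+02  3.370e-01 -2.300e-02  1.097e+00]
 [ 2.440e+02  2.490e+02  3.370e-01 -2.300e-02  1.097e+00]
 [ 2.290e+02  2.500e+02  3.370e-01 -2.300e-02  1.097e+00]
 [ 3.220e+02  2.500e+02  3.370e-01 -2.300e-02  1.097e+00]
 [ 2.420e+02  2.520e+02  3.370e-01 -2.300e-02  1.097e+00]
 [ 3.290e+02  2.520e+02  3.370e-01 -2.300e-02  1.097e+00]
 [ 2.410e+02  2.570e+02  3.370e-01 -2.300e-02  1.097e+00]
 [ 2.890e+02  2.580e+02  3.370e-01 -2.300e-02  1.097e+00]
 [ 2.340e+02  2.590e+02  3.370e-01 -2.300e-02  1.097e+00]
 [ 2.980e+02  2.590e+02  3.370e-01 -2.300e-02  1.097e+00]
 [ 3.210e+02  2.590e+02  3.370e-01 -2.300e-02  1.097e+00]
 [ 3.290e+02  2.620e+02  3.370e-01 -2.300e-02  1.097e+00]]
```

View pics/crop1.png

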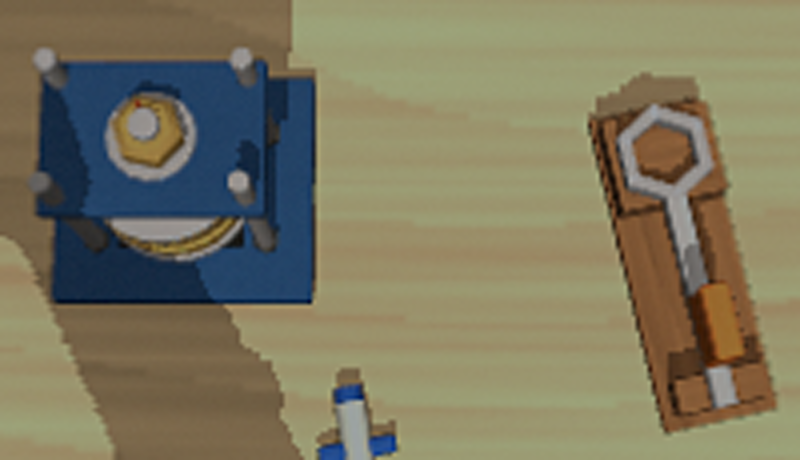

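The crop confirms it: steel ring wrench with the orange grip at full-frame pixels (397,187)–(411,230). The nut's red mark is near (264,176). Next are the kinematics check and a close wrist view of the nut.

```bash
cat >> h.py <<'E'
from scipy.spatial.transform import Rotation as Rn
AX=np.array([.573,.1307])
def Rt(psi,):  # tool down, tool y at yaw psi
    y=np.array([np.cos(psi),np.sin(psi),0]);z=np.array([0,0,-1.]);return np.c_[np.cross(y,z),y,z]
def Q(psi):
    q=Rn.from_matrix(Rt(psi)).as_quat();return [q[3],q[0],q[1],q[2]]
def wristworld(uv,z,pose):
    """pixels of wrist picture onto the plane z; pose=(tcp,quat)"""
    H=np.array(vision.camera_info("wrist")["hand_eye"]);w,x,y,zq=pose[1]
    R=Rn.from_quat([x,y,zq,w]).as_matrix();c=R@H[:3,3]+pose[0];v=px2ray("wrist",uv)@(R@H[:3,:3]).T
    return c+v*((z-c[2])/v[:,2])[:,None]
def pose():
    s=get_state();return np.array(s["tcp_pos"]),s["eef_rot"]
E
python3 - <<'E'
from h import *
i=vision.camera_info("wrist");print(np.round(i["hand_eye"],3),np.round(i["mtx"],0))
H=np.array(i["hand_eye"])
for off in (0,np.pi):
  print("off",off, ctrl.ik([.477,-.202,.061],Q(.22+off)))
  for a in (.75,0,-.75):
    print(a,ctrl.ik([AX[0]-.115*np.cos(a),AX[1]-.115*np.sin(a),.175],Q(a+off)))
E
```

```text
[[-0.    -0.965 -0.261  0.066]
 [ 1.    -0.     0.    -0.001]
 [-0.    -0.261  0.965 -0.143]
 [ 0.     0.     0.     1.   ]] [[290.   0. 319.]
 [  0. 290. 206.]
 [  0.   0.   1.]]
off 0 [ 0.03191743  0.60462563  0.49276225  1.99737772 -0.46073531  0.64955826
  1.04432077]
0.75 [-0.21937719  0.36047449  0.08660988  1.92915786 -0.04049476  0.85360428
  0.63831572]
0 [-0.46881431  0.34326271  0.188972    1.96628226 -0.08504396  0.83950106
 -0.23375663]
-0.75 [-0.65519813  0.43031514  0.29840895  1.83353229 -0.15713077  0.90067132
 -1.03451826]
off 3.141592653589793 [-0.29021274  0.86583154  1.1501465   2.0009374  -0.98699508  0.98495201
 -1.54835953]
0.75 [-0.86790348  0.60517714  1.15247367  1.9361975  -0.64880745  1.03594556
 -1.81543268]
0 [ 0.1046662   0.37942309 -0.59768125  1.95937635  0.27327069  0.88242754
  2.50620018]
-0.75 [-0.14165556  0.43968339 -0.44929579  1.82692562  0.23323279  0.92711667
  1.69690065]
```

```bash
python3 - <<'E'
from h import *
import threading,time,pickle
L=[];stop=False
def poll():
    while not stop:
        s=get_state();L.append((s["time"],*s["contact_force"]));time.sleep(.005)
t=threading.Thread(target=poll);t.start()
ctrl.movep([.573,.1307,.25],Q(0.22)); 
stop=True;t.join()
a=np.array(L);print(len(a),a[0],a[-1],len(np.unique(a[:,0])))
P1=pose();p,d=vision.grab_frame("wrist");cv2.imwrite("pics/w_nut.png",p);np.save("w_nut.npy",d)
ctrl.movep([.535,-.189,.17],Q(.22))
P2=pose();p2,d2=vision.grab_frame("wrist");cv2.imwrite("pics/w_wr.png",p2);np.save("w_wr.npy",d2)
pickle.dump((P1,P2),open("poses.pkl","wb"))
cv2.imwrite("pics/both.png",np.vstack([cv2.resize(p[:,:],(480,300)),cv2.resize(p2,(480,300))]))
print(get_state()["time"])
E
```

```text
2 [ 1.         -0.0244146  -0.42114135  0.03570656] [ 3.0583     -0.4427621  -0.03131304  0.01669904] 2
4.4167
```

View pics/both.png

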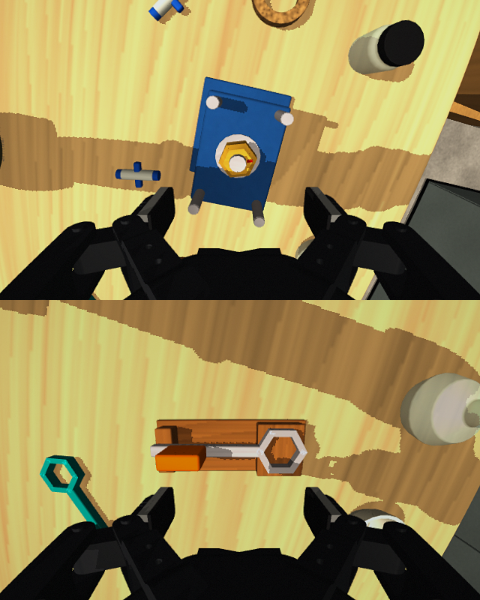

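The wrist views show the nut at (317,207) full-frame with its red mark on the side away from the fingers' right, and the wrench ring at (376,602-400=202 scaled) with the orange grip to its left. Now I'll measure both.

```bash
python3 - <<'E'
from h import *
import pickle
P1,P2=pickle.load(open("poses.pkl","rb"));print(P1[0],P2[0])
p=cv2.imread("pics/w_nut.png");d=np.load("w_nut.npy")
hsv=cv2.cvtColor(p,cv2.COLOR_BGR2HSV).astype(int)
def W(d,P,roi):
    r0,r1,c0,c1=roi;v,u=np.mgrid[r0:r1,c0:c1];uv=np.c_[u.ravel(),v.ravel()].astype(float)
    H=np.array(vision.camera_info("wrist")["hand_eye"]);w,x,y,z=P[1];R=Rn.from_quat([x,y,z,w]).as_matrix()
    c=px2ray("wrist",uv)*d[r0:r1,c0:c1].ravel()[:,None]
    return uv,(c@H[:3,:3].T+H[:3,3])@R.T+P[0]
roi=(100,310,240,400)
uv,w=W(d,P1,roi);h=hsv[100:310,240:400].reshape(-1,3)
def f(n,m,w=w): print(n,m.sum(),np.median(w[m],0).round(4),((w[m].min(0)+w[m].max(0))/2).round(4),(np.ptp(w[m],0)*1000).round(1))
near=np.hypot(*(w[:,:2]-AX).T)<.03
f("plate",(np.abs(w[:,2]-.152)<.004)&~near)
m=(np.abs(w[:,2]-.152)<.004)&(np.hypot(*(w[:,:2]-AX).T)<.085);print(cv2.minAreaRect((w[m][:,:2]*1000).astype(np.float32)))
f("spindle",near&(w[:,2]>.181))
f("nutgold",near&(h[:,1]>110)&(h[:,0]>10)&(h[:,0]<40)&(w[:,2]>.165)&(w[:,2]<.181))
red=near&((h[:,0]<7)|(h[:,0]>172))&(h[:,1]>150);f("red",red);print(uv[red].mean(0))
dv=np.median(w[red],0)[:2]-AX;print("red ang",np.degrees(np.arctan2(dv[1],dv[0])),np.hypot(*dv))
for sx in(-.035,.035):
  for sy in(-.055,.055):
    f("col",(np.hypot(w[:,0]-AX[0]-sx,w[:,1]-AX[1]-sy)<.012)&(w[:,2]>.188))
# wrench
p2=cv2.imread("pics/w_wr.png");d2=np.load("w_wr.npy")
roi=(150,240,190,420);uv,w2=W(d2,P2,roi);g=cv2.cvtColor(p2,cv2.COLOR_BGR2HSV)[150:240,190:420].reshape(-1,3).astype(int)
grip=(w2[:,2]>.095)&(w2[:,2]<.115);f("griptop",grip,w2);print(cv2.minAreaRect((w2[grip][:,:2]*1000).astype(np.float32)))
gray=(g[:,1]<70)&(w2[:,2]>.048)&(w2[:,2]<.064);f("steel",gray,w2);print(cv2.minAreaRect((w2[gray][:,:2]*1000).astype(np.float32)))
gc=w2[grip][:,:2];gc=np.array(cv2.minAreaRect((gc*1000).astype(np.float32))[0])/1000
rg=gray&(np.hypot(*(w2[:,:2]-gc).T)>.078);a=w2[rg][:,:2]
r=cv2.minEnclosingCircle((a*1000).astype(np.float32));print("ring",r)
v=np.array(r[0])/1000-gc;print("yaw",np.arctan2(v[1],v[0]),np.hypot(*v))
cv2.imwrite("pics/nutcrop.png",cv2.resize(p[170:250,270:370],None,fx=5,fy=5,interpolation=cv2.INTER_CUBIC))
E
```

```text
[0.57262491 0.13243624 0.24984688] [ 0.53596086 -0.18723403  0.1702354 ]
plate 10949 [0.5677 0.1454 0.1521] [0.5708 0.1309 0.152 ] [ 93.2 132.6   7.9]
((570.74267578125, 130.87945556640625), (92.34632110595703, 132.1556396484375), 0.5630720853805542)
spindle 398 [0.5706 0.131  0.1824] [0.5708 0.131  0.1826] [17.7 17.9  3.3]
nutgold 1270 [0.5692 0.1364 0.1742] [0.5706 0.1312 0.1719] [38.8 39.7 13.7]
red 23 [0.5825 0.1345 0.1755] [0.5827 0.1344 0.1756] [5.5 3.4 2. ]
[332.30434783 214.43478261]
red ang 21.666252828458543 0.01020237637352087
col 190 [0.5366 0.0767 0.192 ] [0.5363 0.0755 0.1909] [11.3 12.2  5.7]
col 240 [0.5355 0.1855 0.192 ] [0.5354 0.1855 0.1911] [11.6 11.   5.4]
col 189 [0.6059 0.0769 0.192 ] [0.6061 0.076  0.1909] [11.4 11.8  5.7]
col 251 [0.6049 0.1863 0.192 ] [0.6052 0.1862 0.1911] [11.8 11.9  5.4]
griptop 1435 [ 0.4752 -0.1994  0.1038] [ 0.4744 -0.2009  0.1008] [46.8 25.3 11.5]
((474.43243408203125, -200.79754638671875), (45.376522064208984, 17.90439796447754), 12.453045845031738)
steel 3062 [ 0.5636 -0.1865  0.056 ] [ 0.5225 -0.1823  0.0533] [189.   70.7  10.5]
((522.986083984375, -190.9526824951172), (192.48953247070312, 54.44586181640625), 12.810892105102539)
ring ((583.3831787109375, -177.2420654296875), 34.31660842895508)
yaw 0.21292575090855323 0.11146804671433964
```

View pics/nutcrop.png

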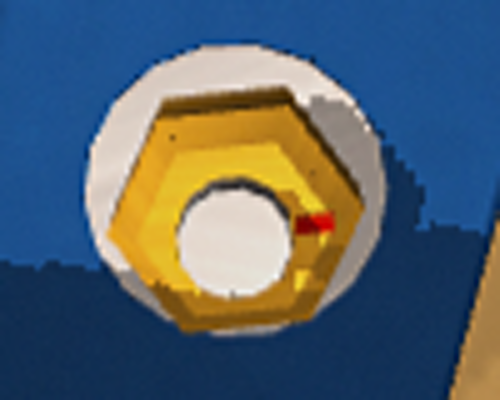

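The crop shows the nut corners and red mark at about 18° world yaw, so I can seat the wrench at yaw +18°. The axis is near (0.571,0.131). Now I'll grasp the wrench and take it above the nut.

```bash
cat >> h.py <<'E'
def st(tag=""):
    s=get_state();print(tag,"t%.2f"%s["time"],np.round(s["tcp_pos"],4),"F",np.round(s["contact_force"],2),"T",np.round(s["wrist_torque"],3),"w%.4f"%s["width"],"g%.1f"%s["gripper_force"]);return s
E
python3 - <<'E'
from h import *
gx,gy,ps=.4752,-.2010,.218
ctrl.movep([gx,gy,.13],Q(ps)); 
ctrl.movel([gx,gy,.060],max_speed=.1); st("down")
ctrl.close_gripper(80); st("closed")
ctrl.movel([gx,gy,.085],max_speed=.08); st("lift")
ctrl.movel([gx,gy,.25],max_speed=.25); s=st("up")
ax=np.array([.5715,.131]);a=np.radians(18)
ctrl.movep([ax[0]-.115*np.cos(a),ax[1]-.115*np.sin(a),.222],Q(a)); st("hover")
P=pose();p,d=vision.grab_frame("wrist");cv2.imwrite("pics/hov.png",p);np.save("hov.npy",d)
import pickle;pickle.dump(P,open("hov.pkl","wb"))
E
```

```text
down t5.66 [ 0.4758 -0.2011  0.0604] F [0.2  0.28 0.34] T [ 0.022 -0.028 -0.03 ] w0.0856 g0.0
closed t6.11 [ 0.4755 -0.2012  0.0607] F [-0.14 -0.17  5.79] T [ 0.039  0.278 -0.015] w0.0451 g81.9
lift t6.58 [ 0.4751 -0.2009  0.085 ] F [-0.87 -0.42 -2.91] T [-0.062  0.083 -0.01 ] w0.0451 g82.0
up t7.38 [ 0.4744 -0.2005  0.2485] F [-0.12 -0.57 -2.68] T [0.026 0.132 0.01 ] w0.0451 g82.0
hover t8.53 [0.4625 0.0938 0.2218] F [ 1.26 -0.32 -4.23] T [-0.084  0.044 -0.055] w0.0449 g82.1
```

View pics/hov.png

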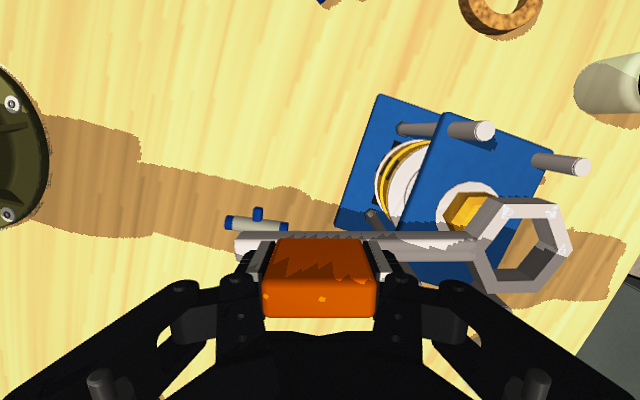

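```bash
python3 - <<'E'
from h import *
import pickle
P=pickle.load(open("hov.pkl","rb"));d=np.load("hov.npy");p=cv2.imread("pics/hov.png")
v,u=np.mgrid[180:310,380:600];uv=np.c_[u.ravel(),v.ravel()].astype(float)
H=np.array(vision.camera_info("wrist")["hand_eye"]);w,x,y,z=P[1];R=Rn.from_quat([x,y,z,w]).as_matrix()
T=(px2ray("wrist",uv)*d[180:310,380:600].ravel()[:,None])@H[:3,:3].T+H[:3,3]
print("psi",np.degrees(np.arctan2(R[1,1],R[0,1])),R[:,2],P[0])
m=(T[:,2]<.012)&(T[:,2]>-.01)&(T[:,1]>.06);t=T[m];print(m.sum(),np.percentile(t[:,2],[5,25,50,75,95]).round(4))
zt=np.median(t[:,2]);t=t[np.abs(t[:,2]-zt)<.003]
A=np.c_[t[:,:2],np.ones(len(t))];print("tilt",np.linalg.lstsq(A,t[:,2],rcond=None)[0])
g=t[t[:,1]>.085]
for a in (0,60,120):
    pr=g[:,0]*np.cos(np.radians(a))+g[:,1]*np.sin(np.radians(a));print(a,pr.min(),pr.max(),(pr.min()+pr.max())/2)
print("ymax",g[:,1].max()-.0315)
W=T@R.T+P[0];h=cv2.cvtColor(p,cv2.COLOR_BGR2HSV)[180:310,380:600].reshape(-1,3)
n=(W[:,2]>.15)&(W[:,2]<.156)&(h[:,1]<60);
print("washer",n.sum(),W[n].min(0),W[n].max(0))
st()
E
```

```text
psi 17.879014516312306 [-1.51756743e-04 -1.05091936e-03 -9.99999436e-01] [0.4625041  0.0938361  0.22177753]
6157 [0.0037 0.0043 0.0049 0.0057 0.0104]
tilt [0.00085593 0.00161722 0.00466552]
0 -0.028350284437017426 0.02730490278180043 -0.0005226908276084984
60 0.07056735148298685 0.1264508367581414 0.09850909412056412
120 0.07033645783502429 0.1285411593708613 0.0994388086029428
ymax 0.11480482357094501
washer 854 [0.54333401 0.0693102  0.15029864] [0.61659938 0.17208357 0.15587571]
 t8.57 [0.4626 0.0936 0.2219] F [ 0.15 -0.33 -3.98] T [-0.052  0.108 -0.004] w0.0450 g82.1
```

```bash
cat >> h.py <<'E'
RX,RY,RZ=-.0005,.1148,.0128   # ring centre in tool frame
AXN=np.array([.5717,.131])
def tcp_for(a,zr,c=None):
    c=AXN if c is None else c
    y=np.array([np.cos(a),np.sin(a)]);x=np.array([-y[1],y[0]]);t=c-RY*y-RX*x
    return np.array([t[0],t[1],zr+RZ])
def yaw(s=None):
    s=s or get_state();w,x,y,z=s["eef_rot"];R=Rn.from_quat([x,y,z,w]).as_matrix();return np.arctan2(R[1,1],R[0,1])
def ringpos(s):
    a=yaw(s);y=np.array([np.cos(a),np.sin(a)]);x=np.array([-y[1],y[0]]);return np.array(s["tcp_pos"][:2])+RY*y+RX*x
def moment(s,c=None):
    c=AXN if c is None else c
    r=np.array(s["tcp_pos"][:2])-c;F=s["contact_force"];return s["wrist_torque"][2]+r[0]*F[1]-r[1]*F[0]
E
python3 - <<'E'
from h import *
ctrl.pause(.2);st("settled")
a=np.radians(18)
ctrl.movel(tcp_for(a,.200),Q(a),.05);s=st("200");print(ringpos(s),np.degrees(yaw(s)),tcp_for(a,.200))
ctrl.pause(.2);s=st("p");print(ringpos(s),"M",moment(s))
e=AXN-ringpos(s)
ctrl.movel(tcp_for(a,.187,AXN+e),Q(a),.05);s=st("187");print(ringpos(s))
z=.187
while z>.171:
    z-=.003
    ctrl.movel(tcp_for(a,z,AXN+e),Q(a),.04);s=st("%.3f"%z);print("   ",ringpos(s),moment(s))
    if s["contact_force"][2]>5: break
E
```

```text
settled t8.78 [0.4625 0.0943 0.2221] F [ 0.24 -0.06 -2.78] T [-0.082  0.112 -0.034] w0.0451 g82.1
200 t9.11 [0.462  0.0959 0.2123] F [-0.35 -0.42 -3.18] T [-0.063  0.083 -0.019] w0.0451 g82.1
[0.57138487 0.13089623] 17.996767922024606 [0.4623642  0.09600038 0.2128    ]
p t9.31 [0.4625 0.0961 0.2129] F [-0.09 -0.88 -2.74] T [ 0.012  0.138 -0.024] w0.0450 g82.1
[0.57179356 0.13108164] M 0.06844162216482398
187 t9.72 [0.462  0.0958 0.1994] F [ 0.53  0.45 -3.77] T [-0.094  0.121 -0.031] w0.0450 g82.1
[0.57132855 0.13083034]
0.184 t9.97 [0.4622 0.0959 0.1967] F [ 0.39 -0.2  -3.34] T [-0.054  0.118  0.055] w0.0450 g82.1
    [0.57153945 0.13092434] 0.09025228900925387
0.181 t10.22 [0.4622 0.0959 0.1937] F [ 0.48  0.05 -3.48] T [-0.03   0.137 -0.068] w0.0451 g82.1
    [0.57150879 0.13087462] -0.05751193025788093
0.178 t10.47 [0.4621 0.0959 0.1906] F [-0.07 -0.27 -2.97] T [-0.077  0.198 -0.036] w0.0452 g82.1
    [0.57145503 0.13087816] -0.008857330181847244
0.175 t10.72 [0.4621 0.0959 0.1876] F [ 0.55  0.33 -2.83] T [-0.052  0.141 -0.019] w0.0449 g82.0
    [0.57147179 0.13092054] -0.03579067290017317
0.172 t10.97 [0.4621 0.0959 0.1846] F [ 0.61  0.6  -3.12] T [-0.029  0.167 -0.011] w0.0449 g81.9
    [0.57146774 0.13088002] -0.05559698767907643
0.169 t11.22 [0.4621 0.0959 0.1816] F [-0.54 -0.47 -3.04] T [-0.009  0.064 -0.016] w0.0450 g81.9
    [0.57146118 0.13087502] 0.016761809727724102
```

```bash
cat >> h.py <<'E'
def descend(a,z0=.166,z1=.162,c=None):
    z=z0
    while z>z1+1e-6:
        z-=.002;ctrl.movel(tcp_for(a,z,c),Q(a),.04);s=get_state()
        if s["contact_force"][2]>4: break
    st("seat %.3f"%z);return z
def stroke(a0,a1,z,step=.06,stop=9,c=None,v=.03):
    out=[];a=a0
    while a>a1+1e-6:
        a=max(a-step,a1);ctrl.movel(tcp_for(a,z,c),Q(a),v);s=get_state();F=np.array(s["contact_force"]);M=moment(s,c)
        y=np.array([np.cos(a),np.sin(a)]);x=np.array([-y[1],y[0]])
        print("t%.2f a%.3f yaw%.3f M%.3f  Frad%.2f Ftan%.2f Fz%.2f Tz%.3f"%(s["time"],a,yaw(s),M,F[:2]@y,F[:2]@x,F[2],s["wrist_torque"][2]));out.append((a,M))
        if M>stop or np.hypot(*F[:2])>14: print("STOP");break
    return a,out
E
python3 - <<'E'
from h import *
print([np.round(get_state()["contact_force"],2).tolist() for _ in range(3)])
a=np.radians(18);z=descend(a,.169)
print([round(moment(get_state()),3) for _ in range(3)])
a,o=stroke(a,a-.36,z)
for i in range(3): ctrl.pause(.05);print(moment(get_state()),get_state()["time"])
E
```

```text
[[-0.54, -0.47, -3.04], [-0.54, -0.47, -3.04], [-0.54, -0.47, -3.04]]
seat 0.161 t12.22 [0.4626 0.096  0.1745] F [-3.16 -0.57  4.44] T [-0.027  0.275  0.036] w0.0454 g82.6
[np.float64(-0.012), np.float64(-0.012), np.float64(-0.012)]
t12.60 a0.254 yaw0.253 M-0.074  Frad-4.19 Ftan-0.32 Fz7.21 Tz-0.111
t12.98 a0.194 yaw0.193 M-0.003  Frad-6.78 Ftan-0.46 Fz9.11 Tz-0.059
t13.37 a0.134 yaw0.133 M-0.153  Frad-7.82 Ftan0.27 Fz9.40 Tz-0.126
t13.75 a0.074 yaw0.073 M0.003  Frad-7.67 Ftan-0.96 Fz9.13 Tz-0.110
t14.13 a0.014 yaw0.014 M0.080  Frad-6.86 Ftan-1.62 Fz9.07 Tz-0.110
t14.52 a-0.046 yaw-0.046 M-0.031  Frad-7.03 Ftan-1.78 Fz8.82 Tz-0.239
-0.04379362641757764 14.5667
0.03911371473620369 14.6167
-0.08437829586386225 14.6667
```

```bash
python3 - <<'E'
from h import *
a=yaw();P=pose();p,d=vision.grab_frame("wrist");t,_=vision.grab_frame("top")
c=p[170:330,400:600];cv2.imwrite("pics/s1.png",np.hstack([cv2.resize(c,(500,400),interpolation=cv2.INTER_CUBIC),cv2.resize(t[150:214,238:286],(300,400),interpolation=cv2.INTER_CUBIC)]))
E
```

```text
(no output)
```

View pics/s1.png

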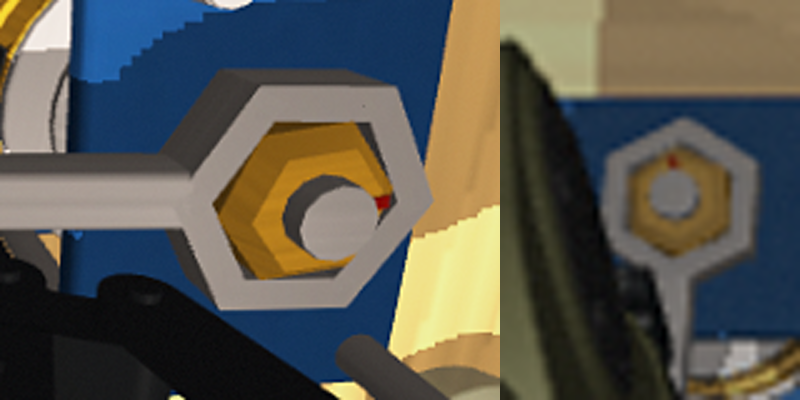

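The view shows the ring fully around the nut, with the red mark close to the wrench's axis, so the nut turned with it. Readings taken after a move stops relax to about zero, so I'll test which motion still reads while turning.

```bash
cat >> h.py <<'E'
def rd(tag,a,c=None):
    s=get_state();F=np.array(s["contact_force"]);y=np.array([np.cos(a),np.sin(a)]);x=np.array([-y[1],y[0]]);M=moment(s,c)
    print(tag,"t%.2f a%.3f yaw%.3f M%.3f Frad%.2f Ftan%.2f Fz%.2f Tz%.3f qd%.3f"%(s["time"],a,yaw(s),M,F[:2]@y,F[:2]@x,F[2],s["wrist_torque"][2],np.abs(s["qd"]).max()));return M
E
python3 - <<'E'
from h import *
a=yaw();z=.1632
a=-.046
ctrl.movel(tcp_for(a,z),Q(a),.03);rd("up",a)
for i in range(3):
    a-=.05;ctrl.movep(tcp_for(a,z),Q(a));rd("movep",a)
for i in range(3):
    a-=.05;ctrl.set_joints(ctrl.ik(tcp_for(a,z),Q(a)));rd("setj",a)
for i in range(2):
    a-=.05;ctrl.movel(tcp_for(a,z),Q(a),.3);rd("movel.3",a)
E
```

```text
up t15.02 a-0.046 yaw-0.046 M0.190 Frad-1.01 Ftan-1.44 Fz-4.13 Tz0.024 qd0.002
movep t15.27 a-0.096 yaw-0.095 M-0.043 Frad-0.83 Ftan-0.93 Fz-4.53 Tz-0.151 qd0.018
movep t15.52 a-0.146 yaw-0.144 M-0.043 Frad-2.01 Ftan-1.22 Fz-5.53 Tz-0.183 qd0.012
movep t15.77 a-0.196 yaw-0.194 M-0.014 Frad-2.11 Ftan-1.33 Fz-5.72 Tz-0.168 qd0.012
setj t16.02 a-0.246 yaw-0.244 M0.064 Frad-3.59 Ftan-1.56 Fz-5.73 Tz-0.116 qd0.011
setj t16.27 a-0.296 yaw-0.294 M-0.063 Frad-3.86 Ftan-1.49 Fz-5.78 Tz-0.236 qd0.009
setj t16.52 a-0.346 yaw-0.344 M-0.020 Frad-3.89 Ftan-2.27 Fz-5.80 Tz-0.282 qd0.011
movel.3 t16.77 a-0.396 yaw-0.393 M-0.126 Frad-5.57 Ftan-1.47 Fz-5.52 Tz-0.295 qd0.012
movel.3 t17.02 a-0.446 yaw-0.443 M0.021 Frad-6.82 Ftan-3.45 Fz-5.29 Tz-0.377 qd0.013
```

Recentring to x≈0.5705 removed the side load, and a slow line now shows the turning effort (0.35). So I'll use slow lines on that centre. Next is a lift, reseat and second stroke.

```bash
cat >> h.py <<'E'
AXN[:]=[.5705,.131]
def reseat(a_from,a_to,zs=.1632):
    ctrl.movel(tcp_for(a_from,.203),Q(a_from),.12);rd("air",a_from)
    ctrl.movep(tcp_for(a_to,.203),Q(a_to))
    ctrl.movel(tcp_for(a_to,.186),Q(a_to),.08);rd("pre",a_to)
    for z in (.180,.175,zs):
        ctrl.movel(tcp_for(a_to,z),Q(a_to),.05);s=get_state();rd("z%.3f tcpz %.4f"%(z,s["tcp_pos"][2]),a_to)
        if s["contact_force"][2]>6: print("BLOCKED");return False
    return True
def slow(a,a1,z=.1632,step=.12,stop=.75,v=.02):
    while a>a1+1e-6:
        a=max(a-step,a1);ctrl.movel(tcp_for(a,z),Q(a),v);M=rd("s",a)
        if M>stop: print("STOP");break
    return a
E
python3 - <<'E'
from h import *
if reseat(-.686,.45):
    slow(.45,-.03)
E
```

```text
air t18.84 a-0.686 yaw-0.686 M0.049 Frad-0.54 Ftan-0.48 Fz-2.73 Tz-0.007 qd0.015
pre t20.35 a0.450 yaw0.450 M0.034 Frad0.08 Ftan-0.26 Fz-2.15 Tz0.005 qd0.012
z0.180 tcpz 0.1927 t20.62 a0.450 yaw0.450 M0.021 Frad0.03 Ftan-0.39 Fz-3.33 Tz-0.023 qd0.005
z0.175 tcpz 0.1877 t20.87 a0.450 yaw0.450 M-0.133 Frad1.18 Ftan0.47 Fz-3.99 Tz-0.079 qd0.008
z0.163 tcpz 0.1757 t21.25 a0.450 yaw0.450 M0.033 Frad2.22 Ftan-1.23 Fz-4.92 Tz-0.107 qd0.009
s t22.09 a0.330 yaw0.329 M0.374 Frad3.90 Ftan-2.31 Fz-3.76 Tz0.112 qd0.002
s t22.93 a0.210 yaw0.209 M0.274 Frad4.40 Ftan-1.61 Fz-4.44 Tz0.092 qd0.002
s t23.77 a0.090 yaw0.089 M0.265 Frad5.27 Ftan-1.71 Fz-4.82 Tz0.072 qd0.002
s t24.62 a-0.030 yaw-0.031 M0.274 Frad6.10 Ftan-0.41 Fz-4.35 Tz0.231 qd0.002
```

```bash
cat >> h.py <<'E'
AXN[:]=[.5711,.131]
E
python3 - <<'E'
from h import *
a=slow(-.03,-.33,step=.15,v=.03)
a=slow(a,-.45,step=.06,v=.01)
a=slow(a,-.69,step=.08,v=.02)
E
```

```text
s t25.34 a-0.180 yaw-0.180 M0.379 Frad1.46 Ftan-2.33 Fz-0.37 Tz0.112 qd0.006
s t26.07 a-0.330 yaw-0.330 M0.245 Frad2.46 Ftan-1.28 Fz2.37 Tz0.099 qd0.003
s t26.91 a-0.390 yaw-0.390 M0.342 Frad0.58 Ftan-1.63 Fz6.00 Tz0.155 qd0.004
s t27.75 a-0.450 yaw-0.450 M0.357 Frad1.27 Ftan-1.45 Fz5.20 Tz0.191 qd0.001
s t28.36 a-0.530 yaw-0.531 M0.294 Frad0.95 Ftan-1.77 Fz5.36 Tz0.091 qd0.003
s t28.97 a-0.610 yaw-0.611 M0.311 Frad0.68 Ftan-1.40 Fz6.62 Tz0.151 qd0.002
s t29.57 a-0.690 yaw-0.691 M0.396 Frad1.51 Ftan-1.58 Fz5.55 Tz0.216 qd0.003
```

```bash
cat >> h.py <<'E'
def fine(a,n,step=.05,z=.1632,v=.02,stop=.56,k=4):
    for i in range(n):
        a-=step;ctrl.movel(tcp_for(a,z),Q(a),v);L=[]
        for j in range(k):
            s=get_state();L.append(moment(s))
            if j<k-1: ctrl.pause(.04)
        F=np.array(s["contact_force"]);print("t%.2f a%.3f Mmean%.3f"%(s["time"],a,np.mean(L)),np.round(L,2),"F",F.round(1))
        if np.mean(L)>stop: print("STOP");break
    return a
E
python3 - <<'E'
from h import *
if reseat(-.69,.447):
    a=slow(.447,.347,step=.1)
    fine(a,7)
E
```

```text
air t30.06 a-0.690 yaw-0.690 M0.042 Frad0.77 Ftan-0.43 Fz-3.49 Tz-0.009 qd0.012
pre t31.56 a0.447 yaw0.447 M-0.056 Frad0.19 Ftan0.65 Fz-2.87 Tz0.018 qd0.014
z0.180 tcpz 0.1927 t31.82 a0.447 yaw0.447 M-0.019 Frad-0.09 Ftan0.02 Fz-2.92 Tz-0.018 qd0.005
z0.175 tcpz 0.1875 t32.08 a0.447 yaw0.447 M0.008 Frad0.16 Ftan-0.38 Fz-2.42 Tz-0.035 qd0.005
z0.163 tcpz 0.1757 t32.46 a0.447 yaw0.447 M-0.018 Frad-0.63 Ftan0.45 Fz-2.60 Tz0.033 qd0.006
s t33.18 a0.347 yaw0.347 M0.442 Frad2.18 Ftan-2.62 Fz-4.35 Tz0.142 qd0.003
t33.74 a0.297 Mmean0.266 [0.13 0.3  0.25 0.38] F [ 3.8 -1.4 -4.3]
t34.30 a0.247 Mmean0.289 [0.35 0.24 0.25 0.32] F [ 4.4 -1.4 -4.5]
t34.86 a0.197 Mmean0.401 [0.43 0.36 0.44 0.38] F [ 4.2 -2.  -3.9]
t35.42 a0.147 Mmean0.458 [0.48 0.53 0.42 0.4 ] F [ 4.5 -1.5 -4.6]
t35.98 a0.097 Mmean0.551 [0.51 0.58 0.63 0.49] F [ 3.9 -2.1 -3.5]
t36.53 a0.047 Mmean0.588 [0.58 0.56 0.62 0.6 ] F [ 4.9 -2.7 -3.7]
STOP
```

Touch shows at wrench yaw of about 0.25. The effort then climbs at 1.4 N m/rad, as expected for the sprung foot, over a free at-rest baseline of about 0.31. One small step should bring it to about 0.8 while turning.

```bash
python3 - <<'E'
from h import *
a=fine(.047,1,step=.042,k=7,stop=9)
E
```

```text
t37.17 a0.005 Mmean0.641 [0.61 0.63 0.6  0.72 0.61 0.7  0.61] F [ 5.3 -2.7 -3.5]
```

```bash
python3 - <<'E'
from h import *
a=.06;ctrl.movel(tcp_for(a,.164),Q(a),.03);rd("relieved",a)
ctrl.movel(tcp_for(a,.215),Q(a),.1);rd("lifted",a)
g=np.array([.4754,-.2011]);ps=.218
ctrl.movep([*g,.20],Q(ps));ctrl.movel([*g,.10],Q(ps),.12);ctrl.pause(.2);s=st("above");print(yaw(s))
P=pose();p,d=vision.grab_frame("wrist");cv2.imwrite("pics/back.png",p)
ctrl.movel([*g,.066],Q(ps),.06);st("near")
for z in (.0635,.062,.0607,.0597):
    ctrl.movel([*g,z],Q(ps),.03);s=st("z")
    if s["contact_force"][2]>1: break
E
```

```text
relieved t37.53 a0.060 yaw0.060 M0.380 Frad6.83 Ftan-1.70 Fz-8.85 Tz0.188 qd0.004
lifted t38.19 a0.060 yaw0.060 M-0.022 Frad-0.30 Ftan0.01 Fz-3.43 Tz-0.020 qd0.008
above t40.62 [ 0.4758 -0.2012  0.1006] F [ 0.64 -0.47 -3.54] T [-0.016  0.091 -0.032] w0.0455 g88.6
0.21807203445488696
near t41.38 [ 0.4754 -0.2012  0.0659] F [ 0.66  0.03 -3.19] T [-0.047  0.142 -0.02 ] w0.0450 g88.6
z t41.63 [ 0.4755 -0.2011  0.0636] F [ 0.35 -0.09 -2.99] T [-0.022  0.152  0.043] w0.0449 g88.6
z t41.88 [ 0.4754 -0.2011  0.062 ] F [ 0.25  0.11 -2.56] T [-0.011  0.115  0.002] w0.0452 g88.6
z t42.13 [ 0.4756 -0.2012  0.0611] F [-2.44  0.64  1.2 ] T [ 0.143 -0.088  0.088] w0.0449 g88.9
```

View pics/back.png

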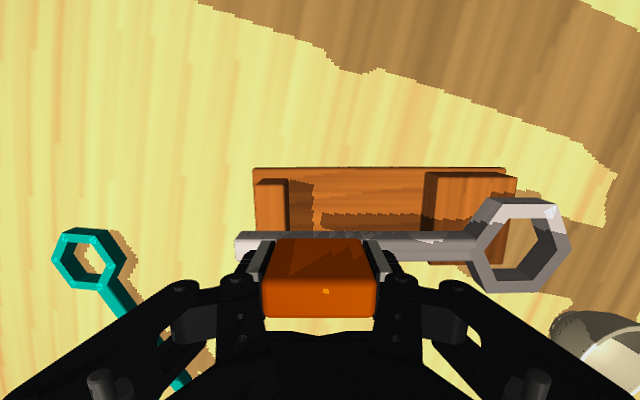

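The wrench hangs aligned over its rest and touched at the original height. I'll release it, retreat, and check.

```bash
python3 - <<'E'
from h import *
g=np.array([.4754,-.2011]);ps=.218
ctrl.ungrasp();st("open");ctrl.pause(.2)
ctrl.movel([*g,.17],Q(ps),.12)
ctrl.movep([.535,-.189,.25],Q(.22));ctrl.pause(.3)
p,_=vision.grab_frame("wrist")
t,d=vision.grab_frame("top")
ctrl_img=np.hstack([cv2.resize(p[100:300,120:480],(480,267)),cv2.resize(t[150:270,240:300],(134,267),interpolation=cv2.INTER_CUBIC)])
cv2.imwrite("pics/fin.png",ctrl_img)
st("away")
E
```

```text
open t42.62 [ 0.4754 -0.2011  0.0607] F [ 0.63 -0.04  0.45] T [0.044 0.018 0.01 ] w0.0854 g0.0
away t44.76 [ 0.5345 -0.1891  0.2496] F [-0.19  0.05  0.44] T [ 0.03  -0.006  0.003] w0.0853 g0.0
```

View pics/fin.png

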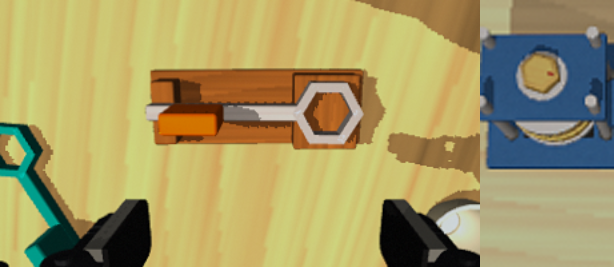

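The wrench lies on its rest as before, with the ring on the large block and the handle on the small one. The nut has turned about 2.2 rad, and the gripper is clear. Handing in.

```bash
python3 -c "
from station import ticket
print(ticket.close_job())"
```

```text
the job is handed in; nothing more can be done
None
```

The nut was tightened in three strokes until its turning effort was about twice the free value (0.64 against about 0.31 N m at rest, roughly 0.78 N m while turning by my estimate), the wrench is back on its rest, and the job is handed in at about 45 s; no verdict was returned.

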